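Crimp the cap of a serum vial in the hand press

ROBOT

A 6-joint arm with a two-finger parallel gripper is mounted at the origin on the work surface. World frame = base frame: x ahead of the robot, y to its left, z up, the work surface at z = 0. Lengths are in mm, angles in rad, forces in N, time in s.
With the tool pointing down it reaches from about 350 to 875 mm from the base axis. Payload 4.2 kg.
Tool frame: the origin (TCP) lies midway between the tips of the shut fingers; the grasp point (between the pads) lies 19 mm behind it (arm.tcp_to_grasp is the distance from the TCP to the grasp point, in mm); z points along the fingers, y is the line along which they close (so a half turn about z gives the same grasp; the last joint's range is limited). The gripper opens to 85 mm and grips with 20 to 120 N. Pads are 22 mm wide; open, the fingers measure 114 mm over their backs; the gripper's body (76 mm by 85 mm) begins 54 mm behind the grasp point. The pads swing forward as they close: fully open they stand 13 mm farther back than shut.
Start: joints at [-0.994, 0.385, 0.008, 0, -1.194, -0.259], TCP at [195.314, -593.676, 231.312] pointing down, gripper open.
Joint ranges: [-3.14, 3.14], [-1.21, 2.06], [-1.07, 1.41], [-3.16, 2.05], [-2.99, -0.16], [-3.1, 3.1]. Speed limits (rad/s): [2.79, 2.79, 3.14, 3.14, 3.14, 3.14].

INTERFACE

Orientations are given as a unit quaternion [x, y, z, w].
In Python, from bench import arm, get_image gives the robot as it stands.
- The arm moves only by the tool drive_tool, never from a script. Its argument "deltas" is a list of rows, each a list of 2 entries, a list of its own where there are three numbers: the shift along the tool's x, y, z in cm, then the turn, a rotation vector about the tool's x, y, z in degrees. In form: [[[x, y, z], [ax, ay, az]], ...]. A call has 1 to 12 rows; each row shifts and turns the commanded pose from where the row before left it, along the tool's axes as they then stand; what a row does not reach is not made up. A row lasts 1/10 s, in which the tool goes at most 50 mm and 8.59 degrees, less where a joint would pass 70% of its speed; a pose out of reach is approached as far as the arm can. A call with a gripper value outside its range is refused whole. "claw" is the finger opening in cm, from 0 to 8.54, set as the call begins (left out, the last holds). The fingers move at their own pace and stop on an object; the grip force is fixed at half the most. Time passes only in rows, so rows that do not move let the fingers close. It gives the time, the measured TCP pose, the force, the opening and the grip force at its end, in the units of the state.
- arm.read_state(): the state, without advancing time (a new reading comes with each control period).
- get_image(name): name is "scene" or "top" or "wrist"; returns a dict with "img" (420x560x3 uint8, red, green, blue), "fx", "fy", "cx", "cy" (pixels), "D" ([k1, k2, p1, p2, k3] as OpenCV has them; the pictures are not rectified), "eye" and "orientation" of the camera in the world; the wrist camera has in their place "mount" (4x4, takes a point from camera to tool coordinates, whose origin is the TCP and whose axes are the flange's). Camera axes: x right, y down, z forward; pixel columns grow to the right and rows downward; lengths in mm; the calibration is good to about 2 mm. A picture is of the moment at which its call begins: read the wrist's pose just before it. There is no depth.
- arm.job_done(): hands the job in; it is judged then, once.
The state is a dict: "clock": time; "joints": joint angles; "joint_vel": joint speeds; "joint_efforts": joint torques, N m; "position": TCP position; "ee_rot": TCP orientation; "contact_force": force on the tool from outside, world axes, zero at the start; "wrist_torque": the same for the moment, N m; "gripper_width": finger opening in mm; "grasp_force": force on a finger pad.
Only numpy, scipy, OpenCV 4.12 (cv2) and the standard library are available. Lean on these libraries where they do the work, as an engineer would, in place of code of your own. Each camera call takes 0.05 s, during which the arm holds its last target. There are 200 camera calls.

TASK

Stand the larger crimp-top vial upright in the middle of the press's anvil and let go of it, then pull the press lever all the way down to its stop so that the ram presses on the vial's cap. Then ease the lever slowly back up to its rest, never letting it spring back, and leave the vial standing on the anvil. Leave the other bottles and vessels where they are.

Things in the scene. Friction and masses are not known exactly. Their poses are not given: they have to be found in the camera images.
- vial: The larger of two amber glass vials with a bare aluminium crimp cap: straight glass body 40 mm diameter up to 50 mm height, sloping shoulder, cap 21 mm diameter, 75 mm tall in all, 90 g. Loose, upright on the bench. Origin at the centre of its underside, z up. Stands in a row of three with small_vial and jar, in any order.
- press: Fixed hand capping press (mm, own axes, front is -x). Base plate x -85 to 85, y -75 to 195, 20 thick. Column 40 diameter at x 15, y 110. Head over the anvil: x -28 to 28, y -25 to 140, height 175 to 225. Ram and pad hang from the head above the anvil; the throat is open to the front, to -y and behind. Lever on the +y side, outside the column. Origin: underside, below the anvil's centre.
- anvil (a point): Centre of the top face of the press's round steel anvil, 54 mm diameter, 30 mm above the bench; axes as the press. The vial's underside goes here. At rest 120 mm is free between the anvil and the pad above it.
- pad: Dark steel pressing pad at the foot of the ram, 28 mm diameter, 8 mm thick, origin at the centre of its underside. Goes straight down 51 mm in a full lever stroke, and is sprung (gives up to 10 mm): it meets the cap of a vial on the anvil about 6 mm before the end of its travel.
- lever (a joint): Lever angle in rad: 0 at rest (raised, arm pointing to the press's -x and up 34 degrees), grows as the handle is pulled down, stop at 1.1 (arm 29 degrees below level). A spring returns it to 0, needing about 5 N at the handle to start and 15 N at the bottom; let go while pulled, it springs back.
- lever_pivot (a point): Hinge centre of the lever, on the press at x 0, y 170 mm, 200 mm high; the hinge axis is the press's y. Axes as the press.
- lever_grip (a point): Middle of the lever's black round handle, 160 mm from the hinge; the handle is 27 mm thick and 93 mm long along the arm (from 113 to 207 mm from the hinge), the arm is a 12 mm rod. Axes are the press's at rest and turn with the lever; the arm points along (-0.825, 0, 0.565) in them.
- small_vial: Bystander: the smaller amber vial with aluminium cap, 27 mm diameter, 52 mm tall, loose. Origin at the centre of its underside.
- jar: Bystander: amber screw-top jar, white cap, 44 mm diameter, 62 mm tall, loose. Origin at the centre of its underside.
- beaker: Bystander: glass beaker, 70 mm diameter, 90 mm tall, loose, on the robot's side of the press. Origin at the centre of its underside.
Not all that is in view belongs to the job. What is shaped like the vial but purple is not meant.

How it is judged (in metres and radians):
On the way, in this order (a step that is already met when the one before it is completed fails the run):
1. the vial stands upright in the middle of the anvil, within 10 mm, released, with the lever still up (horizontal distance between vial and anvil below 0.01 m and z of vial in the frame of anvil between -0.004 and 0.004 m and angle between vial's own z axis and vertical below 0.08 rad and contact force between the fingers and vial below 0.1 N and value of joint lever below 0.3 rad), for 0.2 s.
2. the lever is pulled down to its stop (past 1.0 rad) and the pad presses on the vial's cap (horizontal distance between vial and anvil below 0.01 m and z of vial in the frame of anvil between -0.004 and 0.004 m and angle between vial's own z axis and vertical below 0.08 rad and value of joint lever above 1 rad and contact force between pad and vial above 3 N), for 0.1 s.
3. the lever is back up at its rest (below 0.06 rad) (value of joint lever below 0.06 rad), for 0.2 s.
At the end, for the whole second after the job is handed in: The vial stands upright (within 0.08 rad) on the anvil, its axis within 10 mm of the anvil's centre, at rest, and the lever is up at its rest (below 0.06 rad) (horizontal distance between vial and anvil below 0.01 m and z of vial in the frame of anvil between -0.004 and 0.004 m and angle between vial's own z axis and vertical below 0.08 rad and value of joint lever below 0.06 rad and linear speed of vial below 0.02 m/s); the robot touches nothing.
It fails at once if the lever springs back: it returns faster than 1.2 rad/s (about 0.19 m/s at the handle) (velocity of joint lever below -1.2 rad/s).
It fails at once if another bottle or vessel is moved more than 30 mm (distance of any of small_vial, jar, beaker from where it was at the start of the episode above 0.03 m).
It also fails if it takes over 58 s, if anything falls off the work surface, if the arm or the gripper's body presses on something with over 40 N, if the wrist force passes 120 N, or if a joint passes its speed limit or range.

## Working session

There is one attempt and no reset: what is moved stays moved. The work goes in short steps, Python scripts to look and compute and a tool call to move; the robot and the scene stay as the last step left them, time stands still between calls to the robot, and variables do not carry over. Pictures are saved under pics/ and viewed, at most 10 in all, crops included, and the job is handed in when it is done.

Besides the shell and the picture viewer there is one more tool, called after ">>>" in YAML: its name, and indented under it one key for each argument. drive_tool: Moves the arm, as the interface text tells. Its arguments: {"type":"object","properties":{"deltas":{"type":"array"},"claw":{"type":"number"}},"required":["deltas"]}

```bash
mkdir -p pics; python3 - <<'E'
from bench import arm,get_image
import cv2,json,numpy as np
s=arm.read_state();print(s)
for n in("scene","top"):
    d=get_image(n);cv2.imwrite(f"pics/{n}0.png",d["img"][:,:,::-1])
    i=d.pop("img");print(n,d);np.savez(f"{n}.npz",img=i,**d)
E
```

```text
{'clock': 0.0, 'joints': array([-9.94408348e-01,  3.85568556e-01,  6.63455129e-03, -5.12903494e-04,
       -1.19399580e+00, -2.58617845e-01]), 'joint_vel': array([-0.00034932, -0.00096572, -0.00048823,  0.00093117,  0.00035004,
        0.00060931]), 'joint_efforts': array([ 1.52222980e-03, -3.92284584e+01,  1.88406909e+01,  4.18631002e+00,
       -4.56686728e-03, -2.11948816e-06]), 'position': array([ 195.13255539, -593.14651903,  230.21568934]), 'ee_rot': array([-1.58123897e-01,  9.87418674e-01,  1.07176233e-03, -2.14655209e-04]), 'contact_force': array([-0.36059063, -0.4308545 , -0.24270651]), 'wrist_torque': array([ 0.01262818,  0.02447645, -0.01490077]), 'grasp_force': 0.0, 'gripper_width': 85.22476532869305}
scene {'fx': 516.7012099457125, 'fy': 516.7012099457125, 'cx': 282.85582488244717, 'cy': 196.92623727749, 'D': array([-0.04787404,  0.        ,  0.        ,  0.        ,  0.        ]), 'eye': array([1339.08063306,  -42.36697625,  791.76810757]), 'orientation': array([ 0.65246557,  0.60259064, -0.3204833 , -0.3293382 ])}
top {'fx': 501.5711216328595, 'fy': 501.5711216328595, 'cx': 286.40576739953104, 'cy': 208.67300339845184, 'D': array([-0.18377511,  0.        ,  0.        ,  0.        ,  0.        ]), 'eye': array([ 369.38855538,   -8.45623769, 1359.6057372 ]), 'orientation': array([-0.70115271,  0.71129271, -0.03394813,  0.03598732])}
```

View pics/scene0.png

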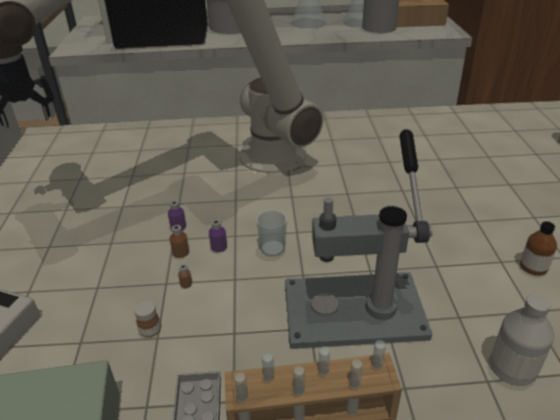

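View pics/top0.png

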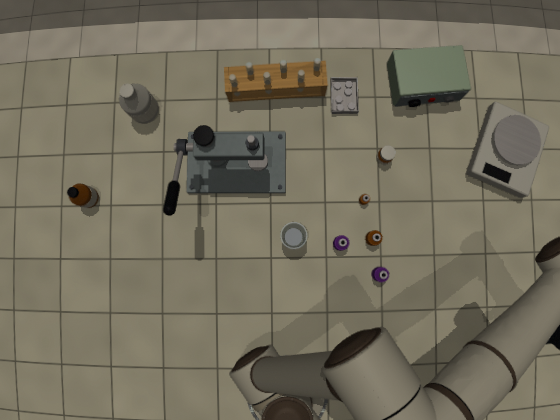

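The scene view shows the amber vial near (179,242), the small vial near (185,277), the jar near (148,318), the beaker near (272,234), two purple decoys, and the press with its lever up. In the top view the vial is near (374,237), the press base spans about (188–286, 130–194), and the lever handle is near (172,196). I'll enlarge both areas.

```bash
python3 - <<'E'
import cv2,numpy as np
t=cv2.imread("pics/top0.png");s=cv2.imread("pics/scene0.png")
a=cv2.resize(t[115:225,155:295],None,fx=5.7,fy=5.4,interpolation=cv2.INTER_CUBIC)
a=cv2.resize(t[120:220,160:293],None,fx=6,fy=6,interpolation=cv2.INTER_CUBIC)
cv2.imwrite("pics/c1.png",cv2.convertScaleAbs(a,alpha=1.6))
b=cv2.resize(t[215:290,320:400],None,fx=5,fy=5,interpolation=cv2.INTER_CUBIC)
c=cv2.resize(s[190:265,155:235],None,fx=5,fy=5,interpolation=cv2.INTER_CUBIC)
cv2.imwrite("pics/c2.png",cv2.convertScaleAbs(np.hstack([b,c]),alpha=1.6))
E
```

```text
(no output)
```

View pics/c1.png

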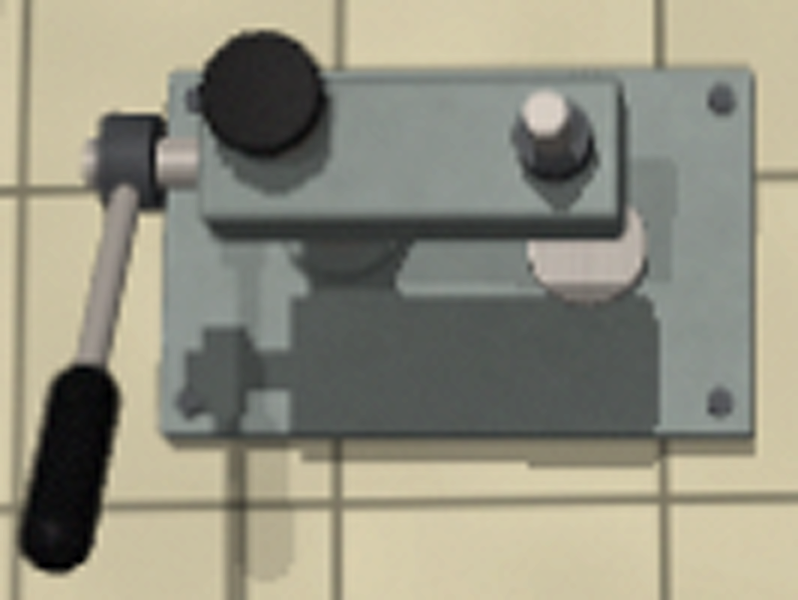

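View pics/c2.png

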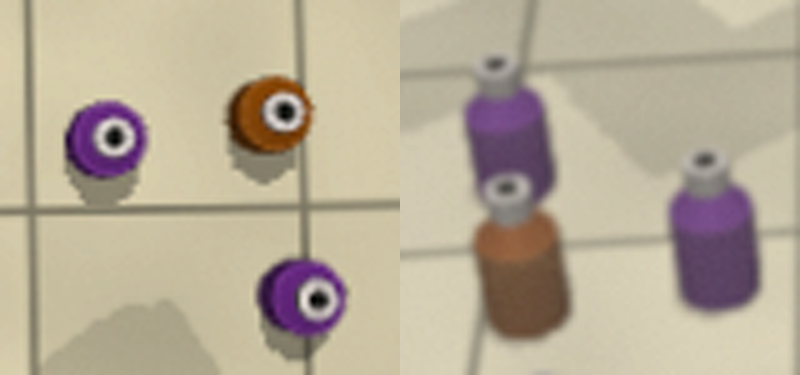

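The crops show the plate corners at (170,70), (752,68), (753,433) and (163,432) in c1, with the handle from (85,370) to (55,570). In c2 the vial's cap centre is at (285,112) in the top view and (107,188) in the scene half, and the purple caps are at (114,137) and (318,300).

```bash
cat > h.py <<'E'
import numpy as np,cv2
from scipy.spatial.transform import Rotation as R
from scipy.optimize import least_squares
def cam(n):
    d=np.load(f"{n}.npz");K=np.array([[d["fx"],0,d["cx"]],[0,d["fy"],d["cy"]],[0,0,1.]])
    return K,d["D"],d["eye"],R.from_quat(d["orientation"]).as_matrix()
def proj(c,P):
    K,D,e,M=c;q=(np.atleast_2d(P)-e)@M
    return cv2.projectPoints(q,np.zeros(3),np.zeros(3),K,D)[0][:,0]
def ray(c,uv,z):
    K,D,e,M=c;u=cv2.undistortPoints(np.float64(uv).reshape(-1,1,2),K,D)[:,0]
    r=np.c_[u,np.ones(len(u))]@M.T
    return e+r*((z-e[2])/r[:,2])[:,None]
def press(p,P):
    c,s=np.cos(p[2]),np.sin(p[2]);P=np.atleast_2d(P)
    return np.c_[p[0]+c*P[:,0]-s*P[:,1],p[1]+s*P[:,0]+c*P[:,1],P[:,2]]
top,scene=cam("top"),cam("scene")
E
python3 - <<'E'
from h import *
np.set_printoptions(suppress=True,precision=1)
C=lambda a,f,o:(np.array(a)+.5)/f-.5+np.array(o)
b=C([[285,112],[114,137],[318,300]],5,(320,215))
print("vial,purples top",ray(top,b,75))
s=C([[107,188],[95,65],[306,160]],5,(155,190))
print("scene",ray(scene,s,75))
print("small,jar,beaker rough top",ray(top,[[364,199]],52),ray(top,[[387,155]],62),ray(top,[[293,233]],90))
cor=C([[170,70],[752,68],[753,433],[163,432]],6,(160,120))
w=ray(top,cor,20);print(w, np.linalg.norm(w-np.roll(w,1,0),axis=1))
# crop TL = +x +y far
P=np.array([[85,195,20],[85,-75,20],[-85,-75,20],[-85,195,20.]])
f=lambda p:(proj(top,press(p,P))-cor).ravel()
r=least_squares(f,[600,50,0]);print(r.x[:2],"yaw %.4f"%r.x[2],r.fun)
np.save("press.npy",r.x);p=r.x
g=np.array([-.825*160,170,200+.565*160])
for n,q in dict(anvil=[0,0,30],pivot=[0,170,200],grip=g,end=[-.825*207,170,200+.565*207],beg=[-.825*113,170,200+.565*113]).items():
    W=press(p,q);print(n,W,proj(top,W),proj(scene,W))
E
```

```text
vial,purples top [[ 420.3 -236.8   75. ]
 [ 409.  -148.    75. ]
 [ 323.4 -251.5   75. ]]
scene [[ 421.1 -234.6   75. ]
 [ 325.4 -249.8   75. ]
 [ 409.1 -146.    75. ]]
small,jar,beaker rough top [[ 521.9 -210.4   52. ]] [[ 637.4 -274.4   62. ]] [[433.3 -21.5  90. ]]
[[721.1 263.3  20. ]
 [716.4  -4.5  20. ]
 [548.2  -2.6  20. ]
 [553.  264.4  20. ]] [168.2 267.8 168.2 267.1]
[633.8  70.2] yaw -0.0152 [-0.2 -0.2  0.6 -0.5  0.3  0.2 -0.7  0.4]
anvil [[633.8  70.2  30. ]] [[257.6 160.2]] [[323.4 302.8]]
pivot [[636.4 240.2 200. ]] [[182.1 146.7]] [[419.7 231.7]]
grip [[504.4 242.2 290.4]] [[171.8 197.1]] [[407.3 151.2]]
end [[465.6 242.7 317. ]] [[168.5 213.8]] [[403.9 129.3]]
beg [[543.2 241.6 263.8]] [[175.  181.3]] [[410.9 173.9]]
```

```bash
cat >> h.py <<'E'
def pose(az,tilt):
    "tool z at azimuth az, tilt deg from straight down; y axis horizontal at az+90"
    a,t=np.radians([az,tilt]);z=np.array([np.sin(t)*np.cos(a),np.sin(t)*np.sin(a),-np.cos(t)])
    y=np.array([-np.sin(a),np.cos(a),0]);return np.c_[np.cross(y,z),y,z]
def go(Rt,grasp=None,tcp=None,off=19):
    "rotation first (rotvec, deg, in tool axes), then shift in cm in the rotated tool axes"
    from bench import arm
    s=arm.read_state();R0=R.from_quat(s["ee_rot"]).as_matrix()
    rv=np.degrees(R.from_matrix(R0.T@Rt).as_rotvec())
    t=np.array(tcp) if tcp is not None else np.array(grasp)+off*Rt[:,2]
    print("rot",rv.round(2),np.linalg.norm(rv).round(1),"shift if oriented",(Rt.T@(t-s["position"])/10).round(2),"shift now-axes",(R0.T@(t-s["position"])/10).round(2))
E
python3 - <<'E'
from h import *
from bench import arm
print([a for a in dir(arm) if a[0]!='_'], arm.tcp_to_grasp)
Rt=pose(60,45)
g=np.array([420.7,-235.7,36])
go(Rt,g); go(Rt,g-90*Rt[:,2]+[0,0,40])
E
```

```text
['IKError', 'job_done', 'read_state', 'tcp_to_grasp'] 18.700000000000003
rot [-16.3  -42.91 -39.63] 60.6 shift if oriented [-16.13  -1.66  45.51] shift now-axes [-33.6   27.78  20.83]
rot [-16.3  -42.91 -39.63] 60.6 shift if oriented [-18.95  -1.66  33.68] shift now-axes [-28.85  23.55  10.46]
```

>>> drive_tool:
  deltas:
    - [[0,0,0],[-2.04,-5.36,-4.95]]
    - [[0,0,0],[-2.04,-5.36,-4.95]]
    - [[0,0,0],[-2.04,-5.36,-4.95]]
    - [[0,0,0],[-2.04,-5.36,-4.95]]
    - [[0,0,0],[-2.04,-5.36,-4.95]]
    - [[0,0,0],[-2.04,-5.36,-4.95]]
    - [[0,0,0],[-2.04,-5.36,-4.95]]
    - [[0,0,0],[-2.04,-5.36,-4.95]]
    - [[0,0,0],[0,0,0]]
  claw: 6.5

```text
clock: 1.0
position: [194.6, -594.3, 226.8]
ee_rot: [-0.46, 0.8, 0.193, 0.333]
contact_force: [-0.5, -0.8, -1.8]
gripper_width: 64.9
grasp_force: 0.0
```

```bash
python3 - <<'E'
from h import *
Rt=pose(60,45)
g=np.array([420.7,-235.7,36])
go(Rt,g-90*Rt[:,2]+[0,0,40])
E
```

```text
rot [ 0.06  0.26 -0.25] 0.4 shift if oriented [-19.3   -1.65  33.52] shift now-axes [-19.15  -1.6   33.6 ]
```

>>> drive_tool:
  deltas:
    - [[-1.92,-0.16,3.35],[0,0,0]]
    - [[-1.92,-0.16,3.35],[0,0,0]]
    - [[-1.92,-0.16,3.35],[0,0,0]]
    - [[-1.92,-0.16,3.35],[0,0,0]]
    - [[-1.92,-0.16,3.35],[0,0,0]]
    - [[-1.92,-0.16,3.35],[0,0,0]]
    - [[-1.92,-0.16,3.35],[0,0,0]]
    - [[-1.92,-0.16,3.35],[0,0,0]]
    - [[-1.92,-0.16,3.35],[0,0,0]]
    - [[-1.92,-0.16,3.35],[0,0,0]]
    - [[0,0,0],[0,0,0]]
    - [[0,0,0],[0,0,0]]

```text
clock: 2.2
position: [395.5, -278.4, 130.1]
ee_rot: [-0.463, 0.8, 0.19, 0.33]
contact_force: [0.1, -0.4, 0.9]
gripper_width: 65.0
grasp_force: 0.0
```

```bash
python3 - <<'E'
from h import *
from bench import arm,get_image
Rt=pose(60,45)
g=np.array([420.7,-235.7,36])
go(Rt,g-60*Rt[:,2]);go(Rt,g)
s=arm.read_state();d=get_image("wrist");cv2.imwrite("pics/w1.png",d["img"][:,:,::-1])
T=np.array(d["mount"]);K=np.array([[d["fx"],0,d["cx"]],[0,d["fy"],d["cy"]],[0,0,1.]])
R0=R.from_quat(s["ee_rot"]).as_matrix();M=R0@T[:3,:3];e=s["position"]+R0@T[:3,3]
print(s["joints"],proj((K,d["D"],e,M),[[420.7,-235.7,75],[420.7,-235.7,0]]))
E
```

```text
rot [ 0.01 -0.21  0.11] 0.2 shift if oriented [ 3.14 -0.05  6.06] shift now-axes [ 3.12 -0.05  6.07]
rot [ 0.01 -0.21  0.11] 0.2 shift if oriented [ 3.14 -0.05 12.06] shift now-axes [ 3.1  -0.05 12.07]
[-0.79574713  0.44805117 -0.14506981 -0.77376031 -1.32894587  0.60666007] [[275.88931125 212.37208661]
 [276.13299504 122.71348261]]
```

View pics/w1.png

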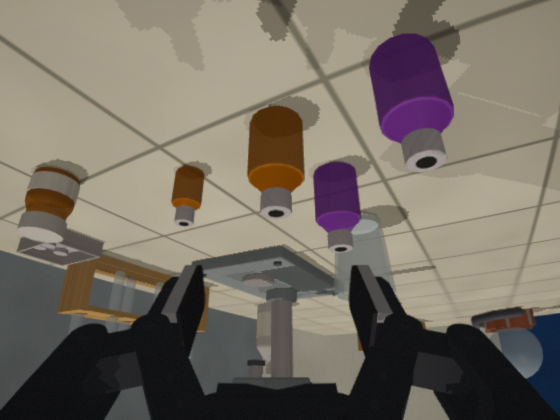

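The wrist view (inverted) shows the vial's cap at (276,212), which matches the projected (276,212). The purple vials are clear of the approach, so I'm going in.

>>> drive_tool:
  deltas:
    - [[0.8,0,1.5],[0,0,0]]
    - [[0.8,0,1.5],[0,0,0]]
    - [[0.8,0,1.5],[0,0,0]]
    - [[0.74,-0.05,1.5],[0,0,0]]
    - [[0,0,1.3],[0,0,0]]
    - [[0,0,1.3],[0,0,0]]
    - [[0,0,1.3],[0,0,0]]
    - [[0,0,1.3],[0,0,0]]
    - [[0,0,0.9],[0,0,0]]
    - [[0,0,0.3],[0,0,0]]
    - [[0,0,0],[0,0,0]]
    - [[0,0,0],[0,0,0]]

```text
clock: 3.45
position: [428.9, -223.2, 19.9]
ee_rot: [-0.462, 0.8, 0.19, 0.331]
contact_force: [0.3, 0.1, -0.2]
gripper_width: 65.3
grasp_force: 0.0
```

```bash
python3 - <<'E'
from h import *
go(pose(60,45),np.array([420.7,-235.7,36]),off=23)
E
```

```text
rot [-0.07 -0.11  0.06] 0.1 shift if oriented [-0.09  0.08  0.11] shift now-axes [-0.09  0.08  0.11]
```

>>> drive_tool:
  deltas:
    - [[0,0,0],[0,0,0]]
    - [[0,0,0],[0,0,0]]
    - [[0,0,0],[0,0,0]]
    - [[0,0,0],[0,0,0]]
    - [[0,0,0],[0,0,0]]
    - [[0,0,0],[0,0,0]]
  claw: 3

```text
clock: 4.05
position: [428.8, -223.4, 20.2]
ee_rot: [-0.462, 0.8, 0.19, 0.331]
contact_force: [-1.4, -2.1, 5.6]
gripper_width: 38.4
grasp_force: 60.1
```

```bash
python3 - <<'E'
from h import *
from bench import arm,get_image
s=arm.read_state();R0=R.from_quat(s["ee_rot"]).as_matrix()
o=R0.T@(np.array([420.7,-235.7,0])-s["position"]);print(o,s["joints"]);o[1]=0;np.save("off.npy",o)
print(np.array(get_image("wrist")["mount"]).round(1).tolist())
E
```

```text
[24.66648179  0.89896056  3.94649977] [-0.70133668  0.59835698 -0.23894786 -0.88733127 -1.1113927   0.74713114]
[[-0.0, -0.9, -0.3, 83.4], [1.0, -0.0, -0.0, 0.2], [0.0, -0.3, 0.9, -144.1], [0.0, 0.0, 0.0, 1.0]]
```

>>> drive_tool:
  deltas:
    - [[-0.3,0,-0.3],[0,0,0]]
    - [[-0.7,0,-0.7],[0,0,0]]
    - [[-1.5,0,-1.5],[0,0,0]]
    - [[-2,0,-2],[0,0,0]]
    - [[-2,0,-2],[0,0,0]]
    - [[-2,0,-2],[0,0,0]]
    - [[-0.7,0,-0.7],[0,0,0]]
    - [[0,0,0],[0,0,0]]

```text
clock: 4.9
position: [429.2, -222.8, 151.2]
ee_rot: [-0.463, 0.8, 0.189, 0.332]
contact_force: [0.7, -0.2, -0.7]
gripper_width: 38.3
grasp_force: 60.2
```

>>> drive_tool:
  deltas:
    - [[0,0,0],[5.3,0,5.3]]
    - [[0,0,0],[5.3,0,5.3]]
    - [[0,0,0],[5.3,0,5.3]]
    - [[0,0,0],[5.3,0,5.3]]
    - [[0,0,0],[5.3,0,5.3]]
    - [[0,0,0],[5.3,0,5.3]]
    - [[0,0,0],[5.3,0,5.3]]
    - [[0,0,0],[5.3,0,5.3]]
    - [[0,0,0],[0,0,0]]
    - [[0,0,0],[0,0,0]]

```text
clock: 5.9
position: [428.3, -221.7, 148.6]
ee_rot: [-0.002, 0.924, 0.0, 0.382]
contact_force: [-0.5, -0.1, -1.3]
gripper_width: 38.5
grasp_force: 60.5
```

```bash
cat >> h.py <<'E'
def place(under,az=0,tilt=45):
    Rt=pose(az,tilt);t=np.array(under)-Rt@np.load("off.npy");go(Rt,tcp=t)
E
python3 - <<'E'
from h import *
from bench import arm
place([505,70.2,125]);place([633.8,70.2,38]);print(arm.read_state()["joints"])
E
```

```text
rot [ 0.12 -0.14  0.21] 0.3 shift if oriented [-6.22 29.19  6.7 ] shift now-axes [-6.34 29.15  6.75]
rot [ 0.12 -0.14  0.21] 0.3 shift if oriented [-9.17 29.19 21.96] shift now-axes [-9.33 29.11 22.  ]
[-0.53918528  0.08309936 -0.55871195 -1.05582131 -0.4315483  -0.15213635]
```

>>> drive_tool:
  deltas:
    - [[-0.3,1.4,0.3],[0,0,0]]
    - [[-0.6,2.8,0.65],[0,0,0]]
    - [[-0.6,2.8,0.65],[0,0,0]]
    - [[-0.6,2.8,0.65],[0,0,0]]
    - [[-0.6,2.8,0.65],[0,0,0]]
    - [[-0.6,2.8,0.65],[0,0,0]]
    - [[-0.6,2.8,0.65],[0,0,0]]
    - [[-0.6,2.8,0.65],[0,0,0]]
    - [[-0.6,2.8,0.65],[0,0,0]]
    - [[-0.6,2.8,0.65],[0,0,0]]
    - [[-0.6,2.5,0.6],[0,0,0]]
    - [[0,0,0],[0,0,0]]

```text
clock: 7.1
position: [511.4, 50.0, 114.1]
ee_rot: [-0.007, 0.913, 0.018, 0.407]
contact_force: [-0.0, -0.4, -1.3]
gripper_width: 38.8
grasp_force: 61.0
```

```bash
python3 - <<'E'
from h import *
from bench import arm
place([515,70.2,42]);print(arm.read_state()["joints"])
E
```

```text
rot [ 2.24  3.1  -0.03] 3.8 shift if oriented [2.38 2.02 4.96] shift now-axes [2.65 1.83 4.9 ]
[-0.14889689  0.17418951 -0.65522163 -2.10209764 -0.17357302  0.63674001]
```

J5 is against its limit, because the forearm lines up with the tool at azimuth 0. I'll enter the throat from the -y side (azimuth 90) instead. I'm lifting and turning first.

```bash
python3 - <<'E'
from h import *
place([520,0,140],az=90)
E
```

```text
rot [-63.34   3.68 -61.69] 88.5 shift if oriented [-0.76 -0.86 -5.76] shift now-axes [-4.01 -3.43 -2.58]
```

>>> drive_tool:
  deltas:
    - [[-1,-0.5,-1],[0,0,0]]
    - [[-1,-1,-1],[0,0,0]]
    - [[-1,-1,-1],[0,0,0]]
    - [[-1,-1,-1],[0,0,0]]
    - [[0,0,0],[0,0,0]]

```text
clock: 7.6
position: [504.2, 15.3, 137.3]
ee_rot: [-0.007, 0.903, 0.014, 0.429]
contact_force: [0.5, 0.1, -0.9]
gripper_width: 38.7
grasp_force: 60.9
```

```bash
python3 - <<'E'
from h import *
from bench import arm
place([520,0,140],az=90);print(arm.read_state()["joints"])
E
```

```text
rot [-65.18   5.54 -60.01] 88.8 shift if oriented [-1.58 -1.58 -1.67] shift now-axes [-2.78 -0.06 -0.22]
[-0.15680873  0.10786733 -0.63337328 -1.87811818 -0.16097621  0.41160187]
```

>>> drive_tool:
  deltas:
    - [[-0.5,0,-0.5],[-5.43,0.46,-5]]
    - [[-0.5,0,-0.5],[-5.43,0.46,-5]]
    - [[0,0,0],[-5.43,0.46,-5]]
    - [[0,0,0],[-5.43,0.46,-5]]
    - [[0,0,0],[-5.43,0.46,-5]]
    - [[0,0,0],[-5.43,0.46,-5]]
    - [[0,0,0],[0,0,0]]

```text
clock: 8.3
position: [501.9, 15.9, 144.4]
ee_rot: [-0.33, 0.85, 0.145, 0.386]
contact_force: [-0.9, 0.1, -0.6]
gripper_width: 38.5
grasp_force: 61.0
```

```bash
python3 - <<'E'
from h import *
from bench import arm
place([560,-60,140],az=90);print(arm.read_state()["joints"])
E
```

```text
rot [-35.15   3.24 -32.39] 47.9 shift if oriented [ 3.21 -5.81 -5.45] shift now-axes [-1.26 -8.45 -0.86]
[-0.20554748  0.19638702 -0.45740134 -1.1735692  -0.71425597  0.23411134]
```

Healthy joints again; I'll finish the turn and then shift.

>>> drive_tool:
  deltas:
    - [[0,0,0],[-5.86,0.54,-5.4]]
    - [[0,0,0],[-5.86,0.54,-5.4]]
    - [[0,0,0],[-5.86,0.54,-5.4]]
    - [[0,0,0],[-5.86,0.54,-5.4]]
    - [[0,0,0],[-5.86,0.54,-5.4]]
    - [[0,0,0],[-5.86,0.54,-5.4]]
    - [[1.0,-1.9,-1.8],[0,0,0]]
    - [[1.0,-1.9,-1.8],[0,0,0]]
    - [[1.0,-1.9,-1.8],[0,0,0]]
    - [[0,0,0],[0,0,0]]

```text
clock: 9.3
position: [559.4, -43.3, 161.4]
ee_rot: [-0.653, 0.654, 0.27, 0.272]
contact_force: [-0.1, -0.1, -1.0]
gripper_width: 38.6
grasp_force: 60.9
```

```bash
python3 - <<'E'
from h import *
from bench import arm
place([633.8,-50,42],az=90);print(arm.read_state()["joints"])
E
```

```text
rot [-0.21  0.04 -0.02] 0.2 shift if oriented [ 6.45 -7.44  7.57] shift now-axes [ 6.45 -7.42  7.6 ]
[-0.2390228   0.50141969  0.05027135 -0.77168292 -1.40958993  0.48334583]
```

>>> drive_tool:
  deltas:
    - [[0.8,-0.95,0.95],[0,0,0]]
    - [[0.8,-0.95,0.95],[0,0,0]]
    - [[0.8,-0.95,0.95],[0,0,0]]
    - [[0.8,-0.95,0.95],[0,0,0]]
    - [[0.8,-0.95,0.95],[0,0,0]]
    - [[0.8,-0.95,0.95],[0,0,0]]
    - [[0.8,-0.95,0.95],[0,0,0]]
    - [[0.8,-0.8,0.95],[0,0,0]]
    - [[0,0,0],[0,0,0]]
    - [[0,0,0],[0,0,0]]

```text
clock: 10.3
position: [631.3, -33.1, 62.6]
ee_rot: [0.653, -0.653, -0.271, -0.271]
contact_force: [-0.6, 0.6, -1.7]
gripper_width: 38.8
grasp_force: 60.9
```

```bash
python3 - <<'E'
from h import *
from bench import arm,get_image
place([633.8,70.2,40],az=90);s=arm.read_state();print(s["joints"])
# check the grasped vial in both fixed views
Rm=R.from_quat(s["ee_rot"]).as_matrix();u=s["position"]+Rm@np.load("off.npy")
print("believed underside",u)
for n,c in(("scene",scene),("top",top)):
    im=get_image(n)["img"];q=proj(c,[u+[0,0,75],u]);print(n,q)
    x,y=(q.mean(0)-25).astype(int);cv2.imwrite(f"pics/{n}_c.png",cv2.convertScaleAbs(cv2.resize(im[y-10:y+60,x-15:x+65,::-1],None,fx=5,fy=5,interpolation=cv2.INTER_CUBIC),alpha=1.6));print(x-15,y-10)
cv2.imwrite("pics/chk1.png",np.hstack([cv2.imread("pics/scene_c.png"),cv2.imread("pics/top_c.png")]))
E
```

```text
rot [ 0.06  0.06 -0.01] 0.1 shift if oriented [-8.17 -0.25  8.51] shift now-axes [-8.16 -0.26  8.52]
[-0.2027201   0.70730396  0.15995744 -0.79663234 -1.32324408  0.5294485 ]
believed underside [631.30461831 -47.76291987  42.39363739]
scene [[261.81218243 273.55205161]
 [263.5491838  301.45661066]]
222 252
top [[302.28504485 153.75739765]
 [301.50614736 159.57400796]]
261 121
```

View pics/chk1.png

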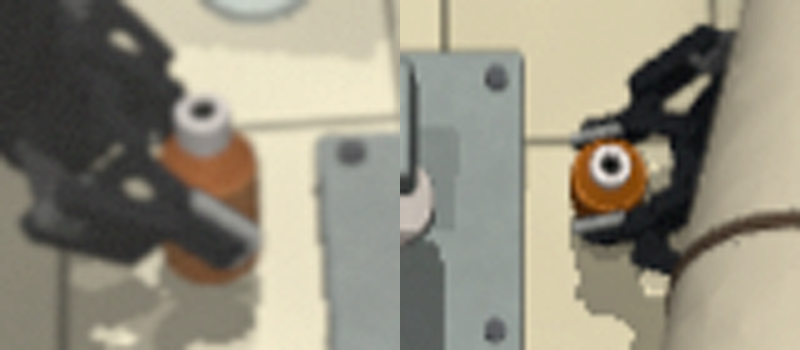

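The check picture shows the vial held upright. Its cap is at (262.6,273.4) in scene and (303.1,153.6) in top, within 1 px of prediction. Now I'll slide it into the throat.

>>> drive_tool:
  deltas:
    - [[-0.8,-0.03,0.85],[0,0,0]]
    - [[-0.9,-0.03,0.94],[0,0,0]]
    - [[-0.9,-0.03,0.94],[0,0,0]]
    - [[-0.9,-0.03,0.94],[0,0,0]]
    - [[-0.9,-0.03,0.94],[0,0,0]]
    - [[-0.9,-0.03,0.94],[0,0,0]]
    - [[-0.9,-0.03,0.94],[0,0,0]]
    - [[-0.9,-0.03,0.94],[0,0,0]]
    - [[-0.9,-0.03,0.94],[0,0,0]]
    - [[-0.1,0,0.1],[0,0,0]]
    - [[0,0,0],[0,0,0]]
    - [[0,0,0],[0,0,0]]

```text
clock: 11.6
position: [634.2, 83.6, 60.6]
ee_rot: [0.653, -0.653, -0.271, -0.271]
contact_force: [-0.6, -0.3, -1.4]
gripper_width: 38.7
grasp_force: 60.9
```

```bash
python3 - <<'E'
from h import *
from bench import arm
place([633.8,70.2,31],az=90);s=arm.read_state();print(s["joints"])
E
```

```text
rot [-0.    0.03  0.01] 0.0 shift if oriented [0.57 0.04 0.75] shift now-axes [0.57 0.04 0.75]
[-0.03621734  0.6711424   0.09326246 -0.86228253 -1.19757566  0.45356677]
```

>>> drive_tool:
  deltas:
    - [[0.19,0.02,0.25],[0,0,0]]
    - [[0.19,0.02,0.25],[0,0,0]]
    - [[0.19,0,0.25],[0,0,0]]
    - [[0,0,0],[0,0,0]]
    - [[0,0,0],[0,0,0]]

```text
clock: 12.1
position: [633.7, 85.2, 51.0]
ee_rot: [-0.653, 0.653, 0.271, 0.271]
contact_force: [-0.8, -0.6, -1.7]
gripper_width: 38.7
grasp_force: 61.3
```

>>> drive_tool:
  deltas:
    - [[0.04,0,0.04],[0,0,0]]
    - [[0.04,0,0.04],[0,0,0]]
    - [[0,0,0],[0,0,0]]
    - [[0,0,0],[0,0,0]]

```text
clock: 12.5
position: [633.8, 85.3, 50.4]
ee_rot: [0.653, -0.653, -0.271, -0.271]
contact_force: [0.1, 0.0, 0.7]
gripper_width: 38.8
grasp_force: 61.3
```

>>> drive_tool:
  deltas:
    - [[0.04,0,0.04],[0,0,0]]
    - [[0,0,0],[0,0,0]]
    - [[0,0,0],[0,0,0]]

```text
clock: 12.8
position: [633.7, 85.4, 50.3]
ee_rot: [0.653, -0.653, -0.271, -0.271]
contact_force: [-0.9, -0.1, 4.3]
gripper_width: 38.2
grasp_force: 61.3
```

```bash
python3 - <<'E'
from h import *
place([633.8,70.2,30],az=90)
E
```

```text
rot [0.01 0.09 0.05] 0.1 shift if oriented [ 0.04 -0.01 -0.03] shift now-axes [ 0.04 -0.01 -0.03]
```

>>> drive_tool:
  deltas:
    - [[0,0,0],[0,0,0]]
    - [[0,0,0],[0,0,0]]
    - [[0,0,0],[0,0,0]]
    - [[0,0,0],[0,0,0]]
    - [[0,0,0],[0,0,0]]
  claw: 6.5

```text
clock: 13.3
position: [633.7, 85.3, 49.3]
ee_rot: [0.653, -0.653, -0.271, -0.271]
contact_force: [0.1, -0.2, 0.3]
gripper_width: 65.2
grasp_force: 0.0
```

>>> drive_tool:
  deltas:
    - [[0.3,0,-0.3],[0,0,0]]
    - [[0.5,0,-0.5],[0,0,0]]
    - [[0.8,0,-0.8],[0,0,0]]
    - [[1,0,-1],[0,0,0]]
    - [[1.2,0,-1.2],[0,0,0]]
    - [[1.5,0,-1.5],[0,0,0]]
    - [[2,0,-2],[0,0,0]]
    - [[2,0,-2],[0,0,0]]
    - [[1,0,-2],[0,0,0]]
    - [[0,0,-2],[0,0,0]]
    - [[0,0,0],[0,0,0]]
    - [[0,0,0],[0,0,0]]

```text
clock: 14.5
position: [633.7, -82.5, 70.5]
ee_rot: [-0.653, 0.653, 0.271, 0.271]
contact_force: [-0.5, -0.2, 0.7]
gripper_width: 65.0
grasp_force: 0.0
```

```bash
python3 - <<'E'
from h import *
from bench import arm,get_image
u=np.array([633.8,70.2,30]);s=arm.read_state();print(s["joints"])
o=[]
for n,c,dx in(("scene",scene,0),("top",top,0)):
    im=get_image(n)["img"];q=proj(c,[u+[0,0,75],u]);print(n,q)
    x,y=(q.mean(0)-[35,35]).astype(int);print(x,y);o.append(cv2.convertScaleAbs(cv2.resize(im[y:y+70,x:x+75,::-1],None,fx=5,fy=5,interpolation=cv2.INTER_CUBIC),alpha=1.6))
cv2.imwrite("pics/chk2.png",np.hstack(o))
E
```

```text
[-0.26824562  0.7246345   0.21461189 -0.7679947  -1.38775279  0.5434124 ]
scene [[324.43870337 275.28496973]
 [323.44359701 302.82404637]]
288 254
top [[255.84448513 154.50999914]
 [257.61982774 160.2262263 ]]
221 122
```

View pics/chk2.png

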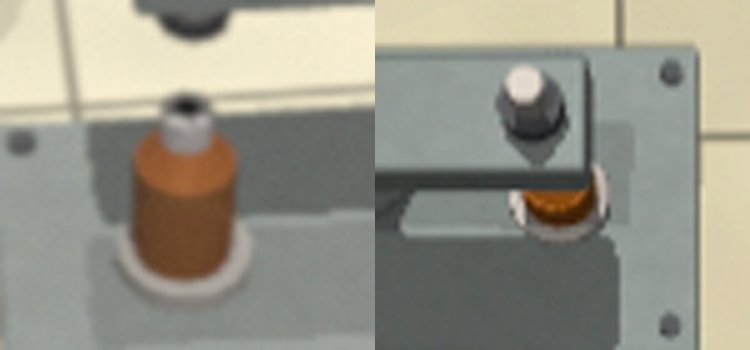

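The vial stands upright and centred on the anvil, at crop column 185 in the scene view against the anvil's 185. Next is the lever; I'm lifting clear first.

```bash
python3 - <<'E'
from h import *
go(pose(90,45),tcp=[480,-20,400])
E
```

```text
rot [ 0.06  0.1  -0.03] 0.1 shift if oriented [-27.66  15.33 -19.01] shift now-axes [-27.68  15.36 -18.95]
```

>>> drive_tool:
  deltas:
    - [[-1.5,0.5,-1.5],[0,0,0]]
    - [[-2.5,1,-2],[0,0,0]]
    - [[-2.8,1.6,-1.9],[0,0,0]]
    - [[-2.8,1.6,-1.9],[0,0,0]]
    - [[-2.8,1.6,-1.9],[0,0,0]]
    - [[-2.8,1.6,-1.9],[0,0,0]]
    - [[-2.8,1.6,-1.9],[0,0,0]]
    - [[-2.8,1.6,-1.9],[0,0,0]]
    - [[-2.8,1.6,-1.9],[0,0,0]]
    - [[-2.8,1.6,-1.9],[0,0,0]]
    - [[0,0,0],[0,0,0]]
  claw: 2

```text
clock: 15.7
position: [490.0, -26.6, 395.1]
ee_rot: [0.656, -0.651, -0.267, -0.273]
contact_force: [0.7, 0.4, 0.4]
gripper_width: 19.8
grasp_force: 0.0
```

```bash
python3 - <<'E'
from h import *
from bench import arm
go(pose(-.9,-25),tcp=[504.4+20,242.2,290.4+60]);print(arm.read_state()["joints"])
E
```

```text
rot [16.04 54.34 94.53] 110.2 shift if oriented [-4.62 26.94  2.77] shift now-axes [-15.87  -3.46  22.16]
[-0.23845887  0.19230042  0.19764165 -0.77049738 -1.73631281  0.17615843]
```

>>> drive_tool:
  deltas:
    - [[0,0,0],[1.14,3.86,6.72]]
    - [[0,0,0],[1.14,3.86,6.72]]
    - [[0,0,0],[1.14,3.86,6.72]]
    - [[0,0,0],[1.14,3.86,6.72]]
    - [[0,0,0],[1.14,3.86,6.72]]
    - [[0,0,0],[1.14,3.86,6.72]]
    - [[0,0,0],[1.14,3.86,6.72]]
    - [[0,0,0],[1.14,3.86,6.72]]
    - [[0,0,0],[1.14,3.86,6.72]]
    - [[0,0,0],[1.14,3.86,6.72]]
    - [[0,0,0],[0,0,0]]

```text
clock: 16.8
position: [491.2, -25.6, 387.3]
ee_rot: [-0.214, 0.969, 0.094, -0.082]
contact_force: [-0.5, 0.1, -0.4]
gripper_width: 20.3
grasp_force: 0.0
```

```bash
python3 - <<'E'
from h import *
from bench import arm
go(pose(-.9,-25),tcp=[504.4+20,242.2,290.4+60]);print(arm.read_state()["joints"])
E
```

```text
rot [ 5.   14.89 27.41] 31.6 shift if oriented [-4.19 26.83  2.11] shift now-axes [-14.92  21.74   6.84]
[ 0.16208479  0.19815209  0.1740242  -0.17993317 -1.72123076 -1.31021914]
```

>>> drive_tool:
  deltas:
    - [[0,0,0],[1.25,3.72,6.85]]
    - [[0,0,0],[1.25,3.72,6.85]]
    - [[0,0,0],[1.25,3.72,6.85]]
    - [[0,0,0],[1.25,3.72,6.85]]
    - [[-0.5,3,0],[0,0,0]]
    - [[-0.5,3.4,0],[0,0,0]]
    - [[-0.5,3.4,0],[0,0,0]]
    - [[-0.5,3.4,0],[0,0,0]]
    - [[-0.5,3.4,0],[0,0,0]]
    - [[-0.5,3.4,0],[0,0,0]]
    - [[-0.5,3.4,0],[0,0,0]]
    - [[-0.5,3.4,0],[0,0,0]]

```text
clock: 18.0
position: [532.0, 241.2, 372.3]
ee_rot: [0.008, 0.977, 0.003, -0.214]
contact_force: [1.2, -0.2, -0.2]
gripper_width: 20.0
grasp_force: 0.0
```

>>> drive_tool:
  deltas:
    - [[0,0,0],[0,0,0]]
    - [[0,0,0],[0,0,0]]

```text
clock: 18.2
position: [532.0, 240.3, 371.9]
ee_rot: [0.008, 0.977, 0.002, -0.215]
contact_force: [0.2, -0.7, 0.2]
gripper_width: 20.1
grasp_force: 0.0
```

```bash
python3 - <<'E'
from h import *
from bench import arm,get_image
p=np.load("press.npy")
n=np.array([.565,0,.825])
c=press(p,np.array([-132,170,290.4])+n*25)[0];print(c)
go(pose(-.9,-25),tcp=c);print(arm.read_state()["joints"])
im=[get_image(k)["img"][:,:,::-1] for k in("scene","top")]
cv2.imwrite("pics/lev.png",cv2.convertScaleAbs(np.hstack([cv2.resize(im[0][100:240,340:470],None,fx=3,fy=3),cv2.resize(im[1][120:260,140:270],None,fx=3,fy=3)]),alpha=1.5))
E
```

```text
[518.53854885 241.94338423 311.025     ]
rot [ 0.07  0.18 -0.01] 0.2 shift if oriented [-1.36  0.14  6.09] shift now-axes [-1.34  0.14  6.09]
[ 0.57065006  0.47459166  0.52086936 -0.25618969 -1.97210631 -2.21563158]
```

View pics/lev.png

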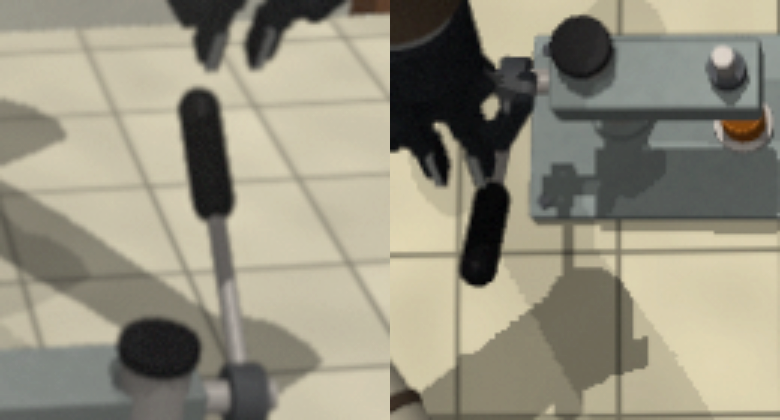

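The lever handle is where predicted: scene (205,154) in the crop against (202,154), top (486,233) against (485,231). Before descending I'll check the fingertip midpoint, scene crop (236,60), against the projected TCP.

```bash
python3 - <<'E'
from h import *
from bench import arm
t=arm.read_state()["position"]
for n,c,o in(("scene",scene,(340,100)),("top",top,(140,120))):
    print(n,(proj(c,[t,t+[0,10,0]])-o)*3)
E
```

```text
scene [[225.45993597  56.47366273]
 [242.02747128  55.68993183]]
top [[ 72.44435955 175.37279487]
 [ 57.91901415 175.674596  ]]
```

>>> drive_tool:
  deltas:
    - [[-0.3,0,1.2],[0,0,0]]
    - [[-0.3,0,1.2],[0,0,0]]
    - [[-0.3,0,1.2],[0,0,0]]
    - [[-0.3,0,1.2],[0,0,0]]
    - [[-0.14,0,1.2],[0,0,0]]
    - [[0,0,0],[0,0,0]]
    - [[0,0,0],[0,0,0]]

```text
clock: 19.0
position: [519.5, 239.2, 313.5]
ee_rot: [0.01, 0.977, 0.002, -0.214]
contact_force: [-0.6, 0.7, 0.4]
gripper_width: 20.1
grasp_force: 0.0
```

>>> drive_tool:
  deltas:
    - [[0,0,0.3],[0,0,0]]
    - [[0,0,0.3],[0,0,0]]
    - [[0,0,0.3],[0,0,0]]
    - [[0,0,0],[0,0,0]]
    - [[0,0,0],[0,0,0]]

```text
clock: 19.5
position: [515.5, 240.1, 304.6]
ee_rot: [0.009, 0.977, 0.002, -0.214]
contact_force: [0.2, 0.2, 0.4]
gripper_width: 19.7
grasp_force: 0.0
```

>>> drive_tool:
  deltas:
    - [[0,0,0.3],[0,0,0]]
    - [[0,0,0.3],[0,0,0]]
    - [[0,0,0],[0,0,0]]
    - [[0,0,0],[0,0,0]]

```text
clock: 19.9
position: [513.0, 240.2, 299.2]
ee_rot: [0.009, 0.977, 0.002, -0.214]
contact_force: [-0.8, -0.2, 0.4]
gripper_width: 19.7
grasp_force: 0.2
```

```bash
cat >> h.py <<'E'
def leverpose(q,h=10.5,dy=1.):
    p=np.load("press.npy");a=np.radians(34.4)-q
    P=np.array([-160*np.cos(a)+h*np.sin(a),170+dy,200+160*np.sin(a)+h*np.cos(a)])
    return press(p,P)[0],pose(np.degrees(p[2]),-25+37*q/1.1)
def rows(qs,t0=None,R0=None):
    from bench import arm
    if t0 is None:
        s=arm.read_state();t0=s["position"];R0=R.from_quat(s["ee_rot"]).as_matrix()
    for q in qs:
        t,Rt=leverpose(q);d=(R0.T@(t-t0)/10).round(2);v=np.degrees(R.from_matrix(R0.T@Rt).as_rotvec()).round(1)
        print([d.tolist(),v.tolist()],end=", ");t0,R0=t0+R0@d*10,R0@R.from_rotvec(np.radians(v)).as_matrix()
    print()
def lever_est():
    from bench import arm
    s=arm.read_state();p=np.load("press.npy");t=s["position"]
    r=least_squares(lambda v:(lambda e:[e[0],e[2]])(leverpose(v[0],v[1])[0]-t),[.5,10]);print("q if h=10.5:",least_squares(lambda v:(leverpose(v[0])[0]-t)[[0,2]],[.5]).x,"t-F",s["contact_force"].round(1),"y err",(t-leverpose(.5)[0])[1].round(1),s["joints"].round(2))
E
python3 - <<'E'
from h import *
rows(np.linspace(.04,.4,10))
E
```

```text
[[0.38, 0.28, 0.76], [0.1, -1.1, -0.2]], [[0.12, -0.0, 0.63], [0.0, -1.3, -0.0]], [[0.11, -0.0, 0.63], [0.0, -1.4, -0.0]], [[0.1, -0.0, 0.63], [0.0, -1.3, -0.0]], [[0.1, -0.0, 0.63], [0.0, -1.4, -0.0]], [[0.08, -0.0, 0.64], [0.0, -1.3, -0.0]], [[0.07, -0.0, 0.64], [0.0, -1.3, -0.0]], [[0.06, -0.0, 0.64], [0.0, -1.4, -0.0]], [[0.05, -0.0, 0.64], [0.0, -1.3, -0.0]], [[0.04, -0.0, 0.64], [0.0, -1.4, -0.0]],
```

>>> drive_tool:
  deltas:
    - [[0.2,0.1,0.4],[0,-0.6,0]]
    - [[0.2,0.05,0.4],[0,-0.6,0]]
    - [[0.12,0,0.63],[0,-1.3,0]]
    - [[0.11,0,0.63],[0,-1.4,0]]
    - [[0.1,0,0.63],[0,-1.3,0]]
    - [[0.1,0,0.63],[0,-1.4,0]]
    - [[0,0,0],[0,0,0]]

```text
clock: 20.6
position: [492.9, 242.9, 272.4]
ee_rot: [0.009, 0.988, 0.003, -0.156]
contact_force: [4.0, 3.1, 1.9]
gripper_width: 20.3
grasp_force: 2.1
```

```bash
python3 - <<'E'
from h import *
lever_est();rows(np.linspace(.24,.64,11))
E
```

```text
q if h=10.5: [0.19864677] t-F [4.  3.1 1.9] y err -0.7 [ 0.64  0.38  0.14 -0.19 -1.58 -2.21]
[[0.04, 0.04, 0.66], [0.2, -1.0, -0.1]], [[0.07, 0.0, 0.64], [0.0, -1.3, -0.0]], [[0.06, 0.0, 0.64], [0.0, -1.4, -0.0]], [[0.05, 0.0, 0.64], [0.0, -1.3, -0.0]], [[0.04, 0.0, 0.64], [0.0, -1.4, -0.0]], [[0.03, 0.0, 0.64], [0.0, -1.3, -0.0]], [[0.02, 0.0, 0.64], [0.0, -1.4, -0.0]], [[0.01, 0.0, 0.64], [0.0, -1.3, -0.0]], [[-0.01, 0.0, 0.64], [0.0, -1.3, -0.0]], [[-0.01, 0.0, 0.65], [-0.0, -1.4, -0.0]], [[-0.03, 0.0, 0.64], [-0.0, -1.3, -0.0]],
```

>>> drive_tool:
  deltas:
    - [[0.04,-0.1,0.64],[0.1,-1.1,0]]
    - [[0.07,-0.05,0.64],[0,-1.3,0]]
    - [[0.06,0,0.64],[0,-1.4,0]]
    - [[0,0,0],[0,0,0]]

```text
clock: 21.0
position: [485.3, 242.6, 254.8]
ee_rot: [0.009, 0.992, 0.003, -0.124]
contact_force: [0.4, 4.4, 3.3]
gripper_width: 20.2
grasp_force: 3.6
```

```bash
python3 - <<'E'
from h import *
from bench import arm,get_image
lever_est()
im=[get_image(k)["img"][:,:,::-1] for k in("scene","top")]
cv2.imwrite("pics/lev2.png",cv2.convertScaleAbs(np.hstack([cv2.resize(im[0][110:240,355:465],None,fx=3.6,fy=3.6,interpolation=cv2.INTER_CUBIC),cv2.resize(im[1][130:260,140:250],None,fx=3.6,fy=3.6,interpolation=cv2.INTER_CUBIC)]),alpha=1.8,beta=15))
E
```

```text
q if h=10.5: [0.31826364] t-F [0.4 4.4 3.3] y err -0.9 [ 0.67  0.35  0.05 -0.16 -1.46 -2.23]
```

View pics/lev2.png

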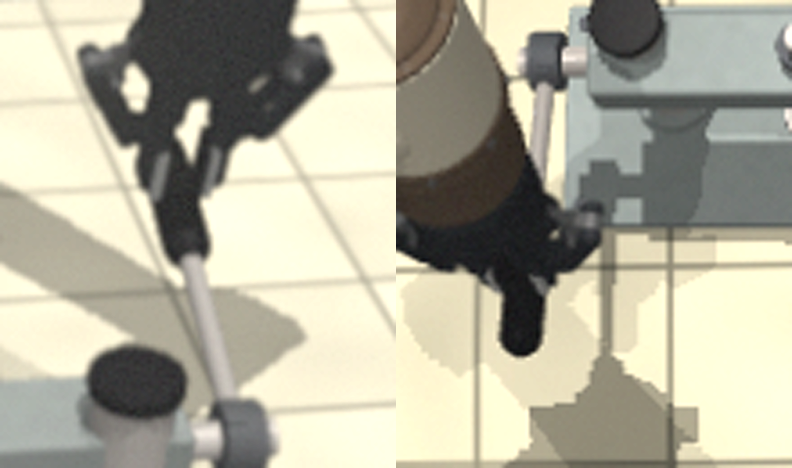

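The fingers straddle the handle (scene pads at (155,172) and (212,172), handle near (178,185)) and the lever is moving down. The tool sits a little to +y, so I'll centre it by about 3 mm while continuing.

>>> drive_tool:
  deltas:
    - [[0.02,-0.15,0.2],[0,-0.4,0]]
    - [[0.02,-0.15,0.2],[0,-0.4,0]]
    - [[0.02,0,0.2],[0,-0.5,0]]
    - [[0,0,0],[0,0,0]]
    - [[0,0,0],[0,0,0]]

```text
clock: 21.6
position: [483.8, 242.0, 249.5]
ee_rot: [0.008, 0.994, 0.005, -0.112]
contact_force: [0.0, 11.1, 5.8]
gripper_width: 19.9
grasp_force: 5.6
```

```bash
python3 - <<'E'
from h import *
lever_est();rows(np.linspace(.4,.88,13))
E
```

```text
q if h=10.5: [0.35234438] t-F [ 0.  11.1  5.8] y err -1.6 [ 0.68  0.33  0.02 -0.15 -1.42 -2.23]
[[0.04, 0.14, 0.77], [0.5, -1.3, -0.0]], [[0.03, 0.0, 0.64], [-0.0, -1.3, -0.0]], [[0.02, 0.0, 0.64], [-0.1, -1.4, -0.0]], [[0.0, 0.0, 0.64], [0.0, -1.3, -0.0]], [[0.0, 0.0, 0.64], [0.0, -1.4, -0.0]], [[-0.01, 0.0, 0.64], [0.0, -1.3, -0.1]], [[-0.03, 0.0, 0.64], [0.0, -1.4, 0.0]], [[-0.03, 0.0, 0.64], [0.0, -1.3, 0.0]], [[-0.05, 0.0, 0.64], [0.0, -1.4, 0.0]], [[-0.05, -0.0, 0.64], [0.1, -1.3, 0.0]], [[-0.07, 0.0, 0.64], [-0.0, -1.4, 0.0]], [[-0.08, 0.0, 0.64], [-0.0, -1.3, 0.0]], [[-0.09, 0.0, 0.63], [-0.0, -1.3, 0.0]],
```

The +y force grew, so the correction was the wrong way. I'm reversing it.

>>> drive_tool:
  deltas:
    - [[0,0.2,0.05],[0,0,0]]
    - [[0,0.2,0.05],[0,0,0]]
    - [[0,0.2,0.05],[0,0,0]]
    - [[0,0,0],[0,0,0]]
    - [[0,0,0],[0,0,0]]

```text
clock: 22.1
position: [483.3, 243.8, 247.8]
ee_rot: [0.009, 0.994, 0.0, -0.113]
contact_force: [0.8, 1.4, 5.0]
gripper_width: 20.1
grasp_force: 3.0
```

```bash
python3 - <<'E'
from h import *
lever_est()
E
```

```text
q if h=10.5: [0.36345264] t-F [0.8 1.4 5. ] y err 0.2 [ 0.68  0.34  0.02 -0.15 -1.43 -2.24]
```

>>> drive_tool:
  deltas:
    - [[0.04,0.05,0.64],[0,-1.3,0]]
    - [[0.03,0,0.64],[0,-1.3,0]]
    - [[0.02,0,0.64],[0,-1.4,0]]
    - [[0,0,0.64],[0,-1.3,0]]
    - [[0,0,0.64],[0,-1.4,0]]
    - [[-0.01,0,0.64],[0,-1.3,0]]
    - [[-0.03,0,0.64],[0,-1.4,0]]
    - [[-0.03,0,0.64],[0,-1.3,0]]
    - [[-0.05,0,0.64],[0,-1.4,0]]
    - [[-0.05,0,0.64],[0,-1.3,0]]
    - [[-0.07,0,0.64],[0,-1.4,0]]
    - [[0,0,0],[0,0,0]]

```text
clock: 23.3
position: [477.3, 244.0, 178.6]
ee_rot: [0.009, 1.0, -0.001, 0.017]
contact_force: [0.1, -0.2, 9.1]
gripper_width: 20.2
grasp_force: 5.8
```

```bash
python3 - <<'E'
from h import *
lever_est();rows(np.linspace(.84,1.08,7))
E
```

```text
q if h=10.5: [0.79966875] t-F [ 0.1 -0.2  9.1] y err 0.5 [ 0.79  0.27 -0.32  0.03 -0.96 -2.4 ]
[[-0.1, -0.05, 0.64], [-0.1, -1.4, -0.1]], [[-0.09, 0.0, 0.64], [-0.0, -1.3, -0.0]], [[-0.1, 0.0, 0.63], [-0.0, -1.3, -0.0]], [[-0.1, 0.0, 0.63], [-0.0, -1.4, -0.0]], [[-0.12, 0.0, 0.63], [-0.0, -1.3, -0.0]], [[-0.13, 0.0, 0.63], [-0.0, -1.4, -0.0]], [[-0.14, 0.0, 0.63], [-0.0, -1.3, -0.0]],
```

Perfect tracking. On to about 1.0, then I'll feel for the stop.

>>> drive_tool:
  deltas:
    - [[-0.1,0,0.64],[0,-1.4,0]]
    - [[-0.09,0,0.64],[0,-1.3,0]]
    - [[-0.1,0,0.63],[0,-1.3,0]]
    - [[-0.1,0,0.63],[0,-1.4,0]]
    - [[-0.12,0,0.63],[0,-1.3,0]]
    - [[0,0,0],[0,0,0]]

```text
clock: 23.9
position: [484.7, 243.9, 147.5]
ee_rot: [0.009, 0.997, -0.002, 0.075]
contact_force: [-3.0, -0.7, 11.4]
gripper_width: 19.8
grasp_force: 8.1
```

>>> drive_tool:
  deltas:
    - [[-0.06,0,0.3],[0,-0.6,0]]
    - [[-0.06,0,0.3],[0,-0.6,0]]
    - [[0,0,0],[0,0,0]]

```text
clock: 24.2
position: [486.7, 243.9, 141.9]
ee_rot: [0.009, 0.996, -0.002, 0.085]
contact_force: [-4.3, -0.9, 11.6]
gripper_width: 19.9
grasp_force: 8.4
```

```bash
python3 - <<'E'
from h import *
lever_est()
E
```

```text
q if h=10.5: [1.0359149] t-F [-4.3 -0.9 11.6] y err 0.3 [ 0.83  0.27 -0.5   0.2  -0.7  -2.57]
```

>>> drive_tool:
  deltas:
    - [[-0.06,0,0.3],[0,-0.5,0]]
    - [[-0.06,0,0.3],[0,-0.5,0]]
    - [[0,0,0],[0,0,0]]

```text
clock: 24.5
position: [489.0, 243.8, 136.4]
ee_rot: [0.009, 0.996, -0.002, 0.094]
contact_force: [-5.2, -0.8, 12.3]
gripper_width: 20.1
grasp_force: 8.7
```

>>> drive_tool:
  deltas:
    - [[-0.06,0,0.3],[0,-0.4,0]]
    - [[-0.06,0,0.3],[0,-0.4,0]]
    - [[0,0,0],[0,0,0]]

```text
clock: 24.8
position: [491.3, 243.8, 131.3]
ee_rot: [0.009, 0.995, -0.002, 0.101]
contact_force: [-7.8, -0.9, 16.7]
gripper_width: 19.8
grasp_force: 10.3
```

```bash
python3 - <<'E'
from h import *
lever_est()
E
```

```text
q if h=10.5: [1.10793191] t-F [-7.8 -0.9 16.7] y err 0.3 [ 0.83  0.28 -0.54  0.26 -0.63 -2.62]
```

>>> drive_tool:
  deltas:
    - [[-0.06,0,0.3],[0,-0.3,0]]
    - [[-0.06,0,0.3],[0,-0.3,0]]
    - [[0,0,0],[0,0,0]]

```text
clock: 25.1
position: [492.9, 243.6, 128.9]
ee_rot: [0.008, 0.994, -0.002, 0.107]
contact_force: [-24.5, -3.1, 39.3]
gripper_width: 20.3
grasp_force: 31.8
```

>>> drive_tool:
  deltas:
    - [[-0.06,0,0.3],[0,0,0]]
    - [[-0.06,0,0.3],[0,0,0]]
    - [[0,0,0],[0,0,0]]

```text
clock: 25.4
position: [493.9, 243.8, 126.6]
ee_rot: [0.008, 0.994, -0.002, 0.107]
contact_force: [-47.4, -1.8, 65.0]
gripper_width: 20.2
grasp_force: 53.1
```

```bash
python3 - <<'E'
from h import *
lever_est()
E
```

```text
q if h=10.5: [1.1413958] t-F [-47.4  -1.8  65. ] y err 0.2 [ 0.83  0.28 -0.56  0.29 -0.6  -2.65]
```

```bash
python3 - <<'E'
from h import *
from bench import get_image
im=get_image("scene")["img"][:,:,::-1];cv2.imwrite("pics/press.png",cv2.convertScaleAbs(cv2.resize(im[185:325,280:440],None,fx=4,fy=4,interpolation=cv2.INTER_CUBIC),alpha=1.7))
rows(np.linspace(1.06,.7,10),*leverpose(1.1))
E
```

```text
[[0.13, 0.0, -0.63], [0.0, 1.3, 0.0]], [[0.12, 0.0, -0.63], [-0.0, 1.4, -0.0]], [[0.11, -0.0, -0.63], [-0.0, 1.3, -0.0]], [[0.1, -0.0, -0.63], [-0.0, 1.4, -0.0]], [[0.09, -0.0, -0.64], [-0.0, 1.3, -0.0]], [[0.07, -0.0, -0.64], [-0.0, 1.4, -0.0]], [[0.07, -0.0, -0.63], [-0.0, 1.3, 0.0]], [[0.06, -0.0, -0.64], [-0.0, 1.4, -0.0]], [[0.05, 0.0, -0.64], [-0.0, 1.3, -0.0]], [[0.03, -0.0, -0.64], [-0.0, 1.4, -0.0]],
```

View pics/press.png

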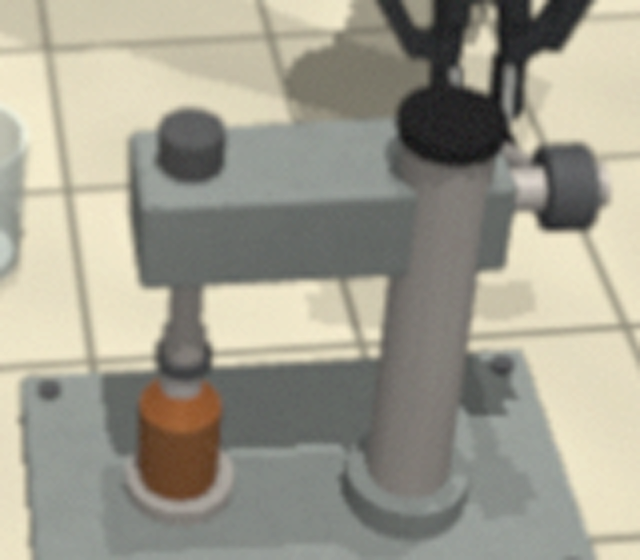

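The pad is down on the cap at crop (185,360), the vial stands upright on the anvil, and the lever is at its stop. Now I'll ease it back up.

>>> drive_tool:
  deltas:
    - [[0.06,0,-0.25],[0,0,0]]
    - [[0.06,0,-0.25],[0,0.3,0]]
    - [[0.06,0,-0.3],[0,0.6,0]]
    - [[0.08,0,-0.4],[0,1,0]]
    - [[0.12,0,-0.55],[0,1.2,0]]
    - [[0.12,0,-0.6],[0,1.3,0]]
    - [[0.12,0,-0.6],[0,1.3,0]]
    - [[0.11,0,-0.6],[0,1.3,0]]
    - [[0.1,0,-0.6],[0,1.3,0]]
    - [[0.1,0,-0.6],[0,1.3,0]]
    - [[0.08,0,-0.5],[0,1.2,0]]
    - [[0,0,0],[0,0,0]]

```text
clock: 26.65
position: [479.0, 244.1, 170.0]
ee_rot: [0.01, 1.0, -0.001, 0.011]
contact_force: [-3.7, 0.4, 9.5]
gripper_width: 20.2
grasp_force: 17.8
```

```bash
python3 - <<'E'
from h import *
lever_est();rows(np.linspace(.76,.36,11))
E
```

```text
q if h=10.5: [0.85413938] t-F [-3.7  0.4  9.5] y err 0.5 [ 0.78  0.28 -0.32  0.02 -0.96 -2.38]
[[0.18, -0.05, -1.5], [-0.1, 0.7, -0.2]], [[0.05, -0.0, -0.64], [0.0, 1.3, -0.0]], [[0.03, -0.0, -0.64], [0.0, 1.4, -0.0]], [[0.02, -0.0, -0.64], [0.0, 1.3, -0.0]], [[0.01, -0.0, -0.64], [0.0, 1.3, -0.0]], [[-0.01, -0.0, -0.64], [0.0, 1.4, -0.0]], [[-0.01, -0.0, -0.64], [0.0, 1.3, -0.0]], [[-0.02, -0.0, -0.64], [0.0, 1.4, -0.0]], [[-0.03, -0.0, -0.64], [0.0, 1.3, -0.0]], [[-0.05, -0.0, -0.64], [0.0, 1.4, -0.0]], [[-0.05, -0.0, -0.64], [0.0, 1.3, -0.0]],
```

>>> drive_tool:
  deltas:
    - [[0.08,0,-0.62],[0,1,0]]
    - [[0.07,0,-0.64],[0,1,0]]
    - [[0.06,0,-0.64],[0,1.3,0]]
    - [[0.05,0,-0.64],[0,1.3,0]]
    - [[0.03,0,-0.64],[0,1.3,0]]
    - [[0.02,0,-0.64],[0,1.3,0]]
    - [[0.01,0,-0.64],[0,1.3,0]]
    - [[0,0,-0.64],[0,1.3,0]]
    - [[-0.01,0,-0.64],[0,1.3,0]]
    - [[-0.02,0,-0.64],[0,1.4,0]]
    - [[-0.03,0,-0.64],[0,1.3,0]]
    - [[-0.05,0,-0.64],[0,1.4,0]]

```text
clock: 27.85
position: [482.9, 243.8, 244.8]
ee_rot: [0.009, 0.992, -0.0, -0.123]
contact_force: [-1.6, 0.2, 3.6]
gripper_width: 20.4
grasp_force: 3.7
```

```bash
python3 - <<'E'
from h import *
lever_est();rows(np.linspace(.32,-.04,10))
E
```

```text
q if h=10.5: [0.38229118] t-F [-1.6  0.2  3.6] y err 0.3 [ 0.68  0.35  0.03 -0.16 -1.44 -2.23]
[[-0.03, -0.03, -1.0], [-0.1, 0.1, -0.2]], [[-0.07, -0.0, -0.63], [0.0, 1.3, 0.0]], [[-0.09, -0.0, -0.64], [0.0, 1.4, 0.0]], [[-0.09, -0.0, -0.63], [0.0, 1.3, 0.0]], [[-0.11, -0.0, -0.64], [0.0, 1.4, 0.0]], [[-0.12, -0.0, -0.63], [0.0, 1.3, 0.0]], [[-0.12, -0.0, -0.63], [0.0, 1.3, 0.0]], [[-0.14, -0.0, -0.62], [0.0, 1.4, 0.0]], [[-0.15, -0.0, -0.63], [0.0, 1.3, 0.0]], [[-0.16, -0.0, -0.62], [0.0, 1.4, 0.0]],
```

>>> drive_tool:
  deltas:
    - [[-0.05,0,-0.63],[0,1,0]]
    - [[-0.06,0,-0.63],[0,1.2,0]]
    - [[-0.07,0,-0.63],[0,1.3,0]]
    - [[-0.09,0,-0.63],[0,1.4,0]]
    - [[-0.1,0,-0.63],[0,1.3,0]]
    - [[-0.11,0,-0.63],[0,1.3,0]]
    - [[-0.12,0,-0.6],[0,1.3,0]]
    - [[-0.12,0,-0.5],[0,1,0]]
    - [[-0.12,0,-0.5],[0,1,0]]
    - [[0,0,0],[0,0,0]]

```text
clock: 28.85
position: [508.9, 243.4, 292.2]
ee_rot: [0.009, 0.976, 0.001, -0.215]
contact_force: [-0.5, -0.7, 4.1]
gripper_width: 20.1
grasp_force: 2.0
```

```bash
python3 - <<'E'
from h import *
lever_est();rows([0])
E
```

```text
q if h=10.5: [0.03978726] t-F [-0.5 -0.7  4.1] y err -0.1 [ 0.59  0.46  0.3  -0.25 -1.77 -2.19]
[[0.15, -0.03, -0.68], [-0.1, 0.1, -0.2]],
```

Nearly at rest. The last bit goes slowly, then I retreat along the tool axis.

>>> drive_tool:
  deltas:
    - [[0,0,-0.25],[0,0,0]]
    - [[0,0,-0.25],[0,0,0]]
    - [[0,0,-0.25],[0,0,0]]
    - [[0,0,-0.25],[0,0,0]]
    - [[0,0,-0.25],[0,0,0]]
    - [[0,0,-0.25],[0,0,0]]
    - [[0,0,-0.3],[0,0,0]]
    - [[0,0,-0.4],[0,0,0]]
    - [[0,0,-1],[0,0,0]]
    - [[0,0,-1.5],[0,0,0]]
    - [[0,0,-1.5],[0,0,0]]
    - [[0,0,-1],[0,0,0]]

```text
clock: 30.05
position: [540.1, 243.2, 359.0]
ee_rot: [0.009, 0.977, 0.002, -0.213]
contact_force: [0.6, 0.0, 0.1]
gripper_width: 20.1
grasp_force: 0.0
```

>>> drive_tool:
  deltas:
    - [[0,0,0],[0,0,0]]
    - [[0,0,0],[0,0,0]]
    - [[0,0,0],[0,0,0]]
    - [[0,0,0],[0,0,0]]
    - [[0,0,0],[0,0,0]]

```text
clock: 30.55
position: [539.1, 243.3, 357.1]
ee_rot: [0.009, 0.977, 0.001, -0.215]
contact_force: [-0.4, -0.3, 0.5]
gripper_width: 20.2
grasp_force: 0.0
```

```bash
python3 - <<'E'
from h import *
from bench import get_image
im=get_image("scene")["img"].astype(int);r=np.load("scene.npz")["img"].astype(int)
cv2.imwrite("pics/end.png",im[:,:,::-1])
# vial vs the picture taken after release (chk2 left half = 5x crop at 288,254)
new=cv2.convertScaleAbs(cv2.resize(im[254:324,288:363,::-1].astype(np.uint8),None,fx=5,fy=5,interpolation=cv2.INTER_CUBIC),alpha=1.6)
old=cv2.imread("pics/chk2.png")[:,:375]
print("vial diff",cv2.absdiff(new,old)[80:310,100:260].mean(),"shift",cv2.phaseCorrelate(*[np.float64(a[80:310,100:260].mean(2)) for a in(old,new)]))
L=(slice(160,240),slice(400,435))
print("lever diff",abs(im-r)[L].mean(), abs(im-r)[130:172,398:418].mean())
for n,s in dict(small=(slice(262,290),slice(175,195)),jar=(slice(300,338),slice(133,162)),beaker=(slice(212,256),slice(255,290))).items(): print(n,abs(im-r)[s].mean())
E
```

```text
vial diff 9.622164855072464 shift ((-0.03670345881313608, -0.0461146706063289), 0.6277625894101302)
lever diff 11.248333333333333 4.939285714285714
small 3.9357142857142855
jar 3.853901996370236
beaker 4.153246753246753[ WARN:0@1.503] global loadsave.cpp:1063 imwrite_ Unsupported depth image for selected encoder is fallbacked to CV_8U.
```

The vial hasn't shifted, the lever handle matches its rest picture and the bystanders are unmoved, so I'm handing it in.

```bash
python3 -c "
from bench import arm
print(arm.job_done())"
```

```text
the job is handed in; nothing more can be done
None
```

I handed the job in at about 31 s. The vial was pressed with the lever at its stop and stands centred on the anvil, the lever was eased back to rest, and camera checks show the other bottles and vessels unmoved; no verdict was returned.

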